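# Wedge a cylinder head off its seat

## Robot

A 6-joint arm with a two-finger parallel gripper is mounted at the origin on the work surface. World frame = base frame: x ahead of the robot, y to its left, z up, the work surface at z = 0. Lengths are in mm, angles in rad, forces in N, time in s.
With the tool pointing down it reaches from about 350 to 775 mm from the base axis. Payload 7.3 kg.
Tool frame: the origin (TCP) lies between the finger pads; the fingertips stand 17 mm ahead of it and the grasp point (between the pads) lies 2 mm behind it; z points along the fingers, y is the direction in which the jaws open and shut (so a half turn about z gives the same grasp; the last joint's range is limited). The gripper opens to 92 mm and grips with 3 to 60 N. Pads are 19 mm wide; open, the fingers measure 130 mm over their backs; the gripper's body (75 mm by 190 mm) begins 47 mm behind the grasp point.
Start: joints at [-1.268, 0.342, 1.524, -0, 1.275, -0.146], TCP at [227.813, -473.016, 243.741] pointing down, gripper open.
Joint ranges: [-2.53, 2.53], [-0.77, 2.02], [0.04, 2.7], [-1, 4.14], [0.28, 2.66], [-3.11, 3.11]. Speed limits (rad/s): [2.57, 2.57, 3.14, 3.14, 3.14, 3.14].

## Interface

Orientations are given as [roll, pitch, yaw] about the fixed x, y, z axes, in that order (R = Rz(yaw) Ry(pitch) Rx(roll)).
In Python, from plant import get_obs, capture, get_calibration, close_job gives the robot as it stands.
- The arm moves only by the tool carry_out, never from a script. Its argument "moves" is one flat list of numbers, 7 for each row, row after row: the shift along the tool's x, y, z normalised to -1 to 1, where 1 is 40 cm, then the turn, a rotation vector about the tool's x, y, z normalised to -1 to 1, where 1 is 30 degrees, then the opening, from 0 (shut) to 1 (fully open). A call has exactly 8 rows; each row is the pose to reach, as a shift and turn from the pose measured when the call began, along the tool's axes at that moment; what a row does not reach only later rows make up. A row lasts 1/10 s, in which the tool goes at most 50 mm and 8.59 degrees, less where a joint would pass 70% of its speed; a pose out of reach is approached as far as the arm can. A call with a number of a shift or a turn outside -1 to 1 is refused whole. A call with a gripper value outside its range is refused whole. The fingers move at their own pace and stop on an object; the grip force is fixed at half the most. Time passes only in rows, so rows that repeat a pose let the fingers close, or fill a call up. It gives the time, the measured TCP pose, the force and the opening at its end, in the units of the state.
- get_obs(): the state, without advancing time (a new reading comes with each control period).
- capture(name): name is "scene" or "side" or "wrist"; returns the picture (480x640x3 uint8, red, green, blue); there is no depth.
- get_calibration(name): a dict with "vfov" (degrees; the focal length in pixels is half the picture's height over the tangent of half this angle, whatever the lens; pixels are square), "cx", "cy" (the principal point, pixels), "dist" ([k1, k2, p1, p2, k3] as OpenCV has them; the pictures are not rectified), "cam_to_world" (4x4, takes a point from camera to world coordinates). Camera axes: x right, y up, looking along -z (the intrinsics and any distortion apply to the point x, -y, -z); pixel columns grow to the right and rows downward; lengths in mm; the calibration is good to about 2 mm. A picture is of the moment at which its call begins: read the wrist's pose just before it. get_calibration takes no time and is no camera call; for the wrist camera it gives the pose at the moment of the call.
- close_job(): hands the job in, once; it reports no verdict.
The state is a dict: "time": time; "joint_positions": joint angles; "dq": joint speeds; "tau": joint torques, N m; "tool_pos": TCP position; "tcp_rot": TCP orientation; "contact_force": force on the tool from outside, world axes, zero at the start; "moment": the same for the moment, N m; "grip_width": finger opening in mm.
Only numpy, scipy, OpenCV 4.12 (cv2) and the standard library are available. Lean on these libraries where they do the work, as an engineer would, in place of code of your own. Each camera call takes 0.05 s, during which the arm holds its last target.

## Task

Pick up the loose wooden wedge and slide it flat along the fixture's front apron, thin end first, into the channel under the finned cylinder head, until the head's front edge has just lifted about 4 mm off its seat while its rear edge still rests there, so that a helper can draw out the old gasket. Do not touch the head with the gripper, do not jack it up higher, and leave the spacer block, spray can and screwdriver alone. Finish while still gripping the wedge in place under the lifted head: do not let go.

Things in the scene. Friction and masses are not known exactly. Their poses are not given: they have to be found in the camera images.
- stand: Fixed dark steel fixture on the bench, 240 x 140 x 25 high. Origin at bench level under the head's middle; +x = the way the wedge goes in (yaw up to 0.4 rad off straight ahead), z up. Slab from x -165 to +75; x -165 to -65 is the bare apron, top 25 above the bench. Four 8 mm studs, 33 tall, at x, y = +-53 stand in the head's corner notches (2 mm play) and stop it sliding.
- head_lip (a point): Middle of the lower front edge of the finned aluminium head (0.9 kg, loose, 130 x 130, 60 high). Seated: at stand x -65, y 0, 9 above the apron; axes as the stand's. Below it a channel 60 wide (y +-30), 9 high, runs right through under the head along x, floor level with the apron. The ramp bears on this edge, which rises as the head tips about its rear edge 130 behind.
- head_rear (a point): Middle of the rear lower edge line of the head, at stand x = +65, y = 0, at the height of the feet it rests on (25 above the bench when seated). Axes as the stand's.
- wedge_grip (a point): Centre of the wooden wedge's grip block, half-way up; wedge 110 g, flat on the bench, ramp up. +x to the thin end. Block 35 (x) x 30 (y) x 48 high, bottom 24 below this point. Ramp from 17.5 ahead (21.5 high) to the thin end 87.5 ahead (4 high), 30 wide. Pushed in flat it meets the head's edge with the thin end 20 past it; every 4 mm more lifts the edge 1 mm.
- wedge_tip (a point): Middle of the bottom edge of the wedge's thin end, on its flat underside, 87.5 mm ahead of wedge_grip and 24 lower. Axes as the wedge's.
- spacer_mid (a point): Centre of a plain rectangular wooden spacer block 80 x 30 x 40 high, same wood as the wedge but without ramp, lying near it (the two may have swapped places). Leave it alone.
- spray: White spray can, 52 diameter, 160 tall, standing at the back of the bench; origin under its centre. Leave it alone.
- driver_grip (a point): Handle of a screwdriver lying on the bench to the robot's right. Leave it alone.
Mind the look-alikes: they are no part of the job. What is shaped like the part that bears head_lip but orange or red is not meant.

How it is judged (in metres and radians):
On the way:
1. the gripped wedge's thin end is in the channel under the head, the head still seated (x of wedge_tip in the frame of stand between -0.062 and 0.04 m and y of wedge_tip in the frame of stand between -0.028 and 0.028 m and z of wedge_tip in the frame of stand between 0.02 and 0.032 m and contact force between the fingers and wedge above 0.5 N and z of head_lip in the frame of stand below 0.0352 m).
At the end, for the whole second after the job is handed in: Fingers grip the wedge (over 1 N), lying flat within 0.1 rad in the channel and bearing the head's front edge (over 1 N); that edge is 2 to 6 mm above its seat, the rear edge within 1.5 mm of its own; the head is at rest on its studs, untouched by the robot (x of wedge_tip in the frame of stand between -0.062 and 0.04 m and y of wedge_tip in the frame of stand between -0.028 and 0.028 m and z of wedge_tip in the frame of stand between 0.02 and 0.032 m and z of head_lip in the frame of stand between 0.036 and 0.04 m and z of head_rear in the frame of stand between 0.0235 and 0.0265 m and contact force between wedge and head above 1 N and contact force between the fingers and wedge above 1 N and contact force between each of the arm, the fingers and head below 0.3 N and angle between wedge_grip's own z axis and vertical below 0.1 rad and horizontal distance between head_rear and stand below 0.072 m and linear speed of head below 0.01 m/s); the arm keeps its last pose, push and grip.
It fails at once if the head's front edge is jacked up more than 12 mm (z of head_lip in the frame of stand above 0.046 m).
It fails at once if the robot pushes on the head itself (contact force between any of the arm, the fingers and head above 2 N).
It fails at once if the spacer block, spray can or screwdriver is moved by more than 20 mm (distance of any of spacer_mid, spray, driver_grip from where it was at the start of the episode above 0.02 m).
It also fails if it takes over 48 s, if anything falls off the work surface, if the arm or the gripper's body presses on something with over 40 N, if the wrist force passes 120 N, or if a joint passes its speed limit or range.

## Working session

There is one attempt and no reset: what is moved stays moved. The work goes in short steps, Python scripts to look and compute and a tool call to move; the robot and the scene stay as the last step left them, time stands still between calls to the robot, and variables do not carry over. Pictures are saved under pics/ and viewed, and the job is handed in when it is done.

Besides the shell and the picture viewer there is one more tool, called after ">>>" by a JSON object that holds its "op" and its "data", one argument or row to a line. carry_out: Moves the arm, as the interface text tells. Scaled input: -1 to 1 covers 40 cm each way for a shift and 30 degrees each way for a turn. Its arguments: {"type":"object","properties":{"moves":{"type":"array","items":{"type":"number"}}},"required":["moves"]}

```bash
ls; mkdir -p pics; python3 - <<'E'
from plant import *
import cv2
print(get_obs())
for n in ["scene","side","wrist"]:
    c=get_calibration(n); print(n,c)
    cv2.imwrite(f"pics/{n}0.png",capture(n)[:,:,::-1])
E
```

```text
pics
{'time': 0.0, 'joint_positions': array([-1.26799110e+00,  3.42719127e-01,  1.52502678e+00, -2.70328170e-05,
        1.27539952e+00, -1.46030022e-01]), 'dq': array([-0.0003655 ,  0.00023726, -0.00182666,  0.00067145, -0.00072358,
        0.000565  ]), 'tau': array([-7.55896945e-04, -4.31244206e+01, -2.44226092e+01,  7.15351151e-02,
        5.58750762e-02, -1.20217610e-04]), 'tool_pos': array([ 227.6881158 , -472.62719001,  243.04340565]), 'tcp_rot': array([-3.14005264e+00, -2.00372394e-04,  4.48842981e-01]), 'contact_force': array([ 0.2700969 , -0.1571891 , -0.45595501]), 'moment': array([-0.03143289,  0.01920233, -0.05945887]), 'grip_width': 91.70272383445123}
scene {'vfov': 49.98769818020158, 'cx': 317.2385270077912, 'cy': 246.67450728557927, 'dist': array([-0.14571068,  0.        ,  0.        ,  0.        ,  0.        ]), 'cam_to_world': array([[ 2.01313649e-01, -6.50554967e-01,  7.32291643e-01,
         1.38132383e+03],
       [ 9.79512923e-01,  1.29716927e-01, -1.54038804e-01,
        -1.88690504e+02],
       [ 5.22008723e-03,  7.48299241e-01,  6.63340785e-01,
         7.886
[... 449 characters left out ...]
3],
       [-1.77288134e-02,  8.30630818e-01,  5.56541223e-01,
         7.77674618e+02],
       [ 0.00000000e+00,  0.00000000e+00,  0.00000000e+00,
         1.00000000e+00]])}
wrist {'vfov': 59.62203476681771, 'cx': 317.8704359792912, 'cy': 239.24254285119792, 'dist': array([-0.09091399,  0.        ,  0.        ,  0.        ,  0.        ]), 'cam_to_world': array([[ 4.33204441e-01,  8.66232629e-01,  2.48947674e-01,
         2.93607759e+02],
       [-9.01295685e-01,  4.16347001e-01,  1.19671479e-01,
        -4.41440268e+02],
       [ 1.47222339e-05, -2.76217681e-01,  9.61095101e-01,
         3.83213148e+02],
       [ 0.00000000e+00,  0.00000000e+00,  0.00000000e+00,
         1.00000000e+00]])}
```

View pics/scene0.png

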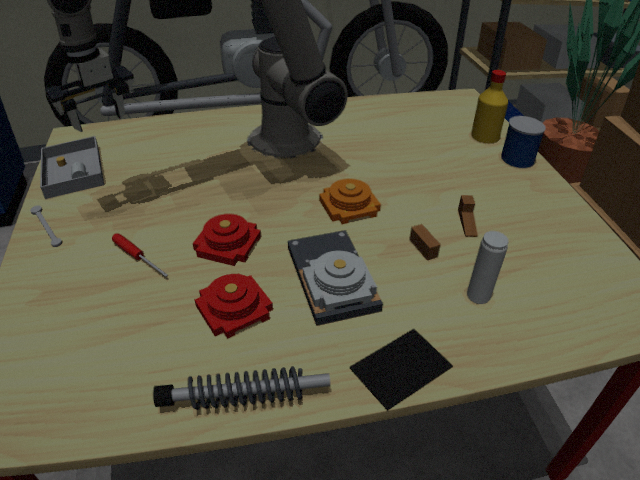

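View pics/side0.png

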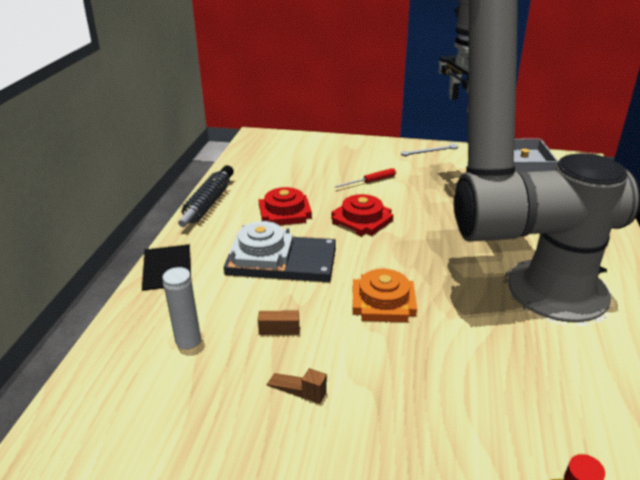

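View pics/wrist0.png

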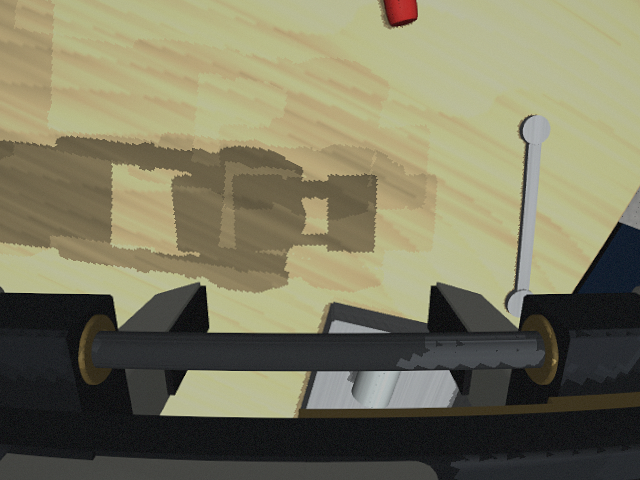

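The scene view shows the stand and aluminium head at about (335,275) with the apron toward the robot. The wedge is at (468,215) with its thin end toward the camera, and the spacer is at (425,242). I'll zoom in on these.

```bash
cat > h.py <<'E'
import numpy as np, cv2
from plant import *
def cal(n):
    c=get_calibration(n); f=240/np.tan(np.radians(c["vfov"])/2)
    K=np.array([[f,0,c["cx"]],[0,f,c["cy"]],[0,0,1]]); return K,np.array(c["dist"]),np.array(c["cam_to_world"])
def ray(cc,uv):
    K,d,T=cc
    p=cv2.undistortPoints(np.array(uv,float).reshape(-1,1,2),K,d).reshape(-1,2)
    v=np.c_[p[:,0],-p[:,1],-np.ones(len(p))]@T[:3,:3].T
    return T[:3,3],v
def plane(cc,uv,z):
    o,v=ray(cc,uv); return o+v*((z-o[2])/v[:,2])[:,None]
def proj(cc,P):
    K,d,T=cc
    q=(np.array(P,float).reshape(-1,3)-T[:3,3])@T[:3,:3]; q=q*[1,-1,-1]
    return cv2.projectPoints(q,np.zeros(3),np.zeros(3),K,d)[0].reshape(-1,2)
E
python3 - <<'E'
import cv2
def crop(n,x,y,w,h,s,o):
    im=cv2.imread(f"pics/{n}0.png")[y:y+h,x:x+w]
    cv2.imwrite(f"pics/{o}.png",cv2.resize(im,None,fx=s,fy=s,interpolation=cv2.INTER_CUBIC))
crop("scene",400,185,100,75,8,"z1")
crop("scene",280,225,110,100,6,"z2")
crop("side",250,300,90,110,5,"z3")
crop("side",215,215,130,70,6,"z4")
E
```

```text
(no output)
```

View pics/z1.png

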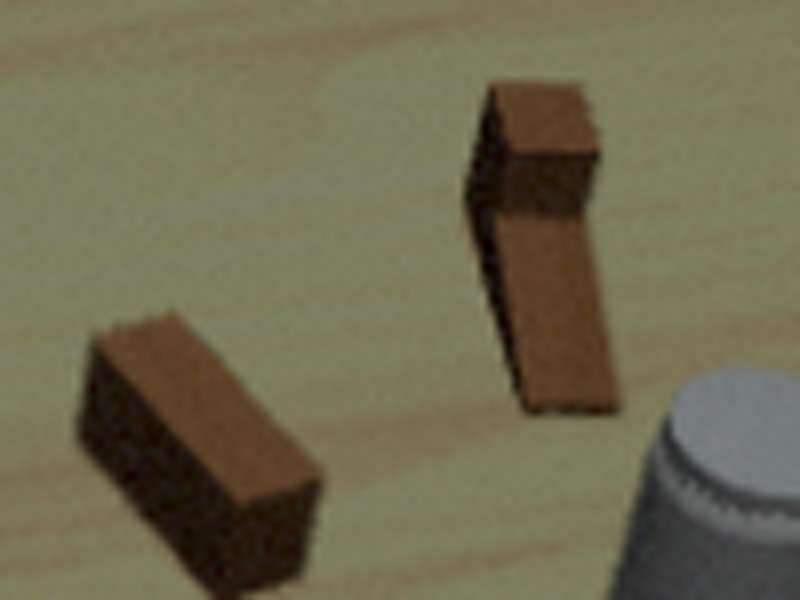

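View pics/z2.png

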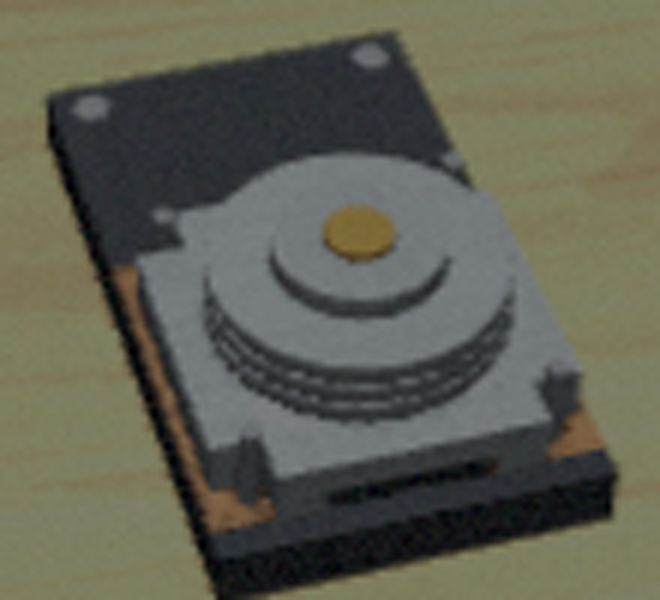

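View pics/z3.png

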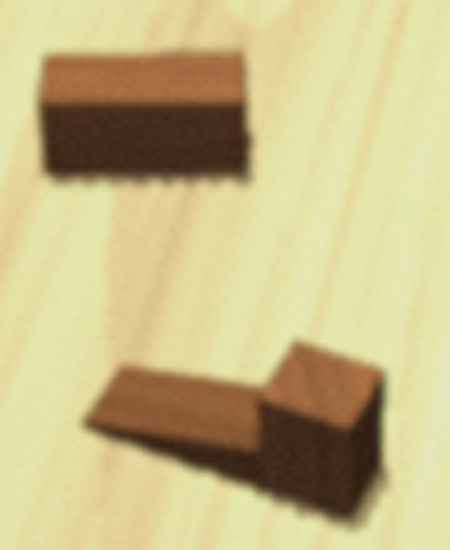

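View pics/z4.png

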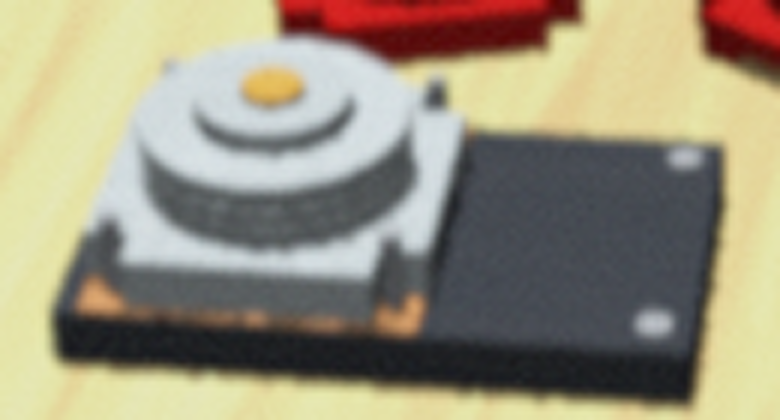

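Corners read off the crops:
- **Wedge block top, scene crop:** (490,82), (580,85), (600,153), (508,153).
- **Wedge thin end, scene crop:** (525,407) and (620,407).
- **Stand top, scene crop:** (48,98), (398,33), (615,475), (213,550).

The side view is used as a cross-check.

```bash
python3 - <<'E'
from h import *
np.set_printoptions(suppress=True,precision=1)
def px(L,x,y,s): return (np.array(L,float)+.5)/s-.5+[x,y]
S=cal("scene"); D=cal("side")
def show(t,P): print(t); print(P, "edges",np.linalg.norm(P-np.roll(P,-1,0),axis=1))
show("blk scene z48",plane(S,px([(490,82),(580,85),(600,153),(508,153)],400,185,8),48))
show("blk side z48",plane(D,px([(297,342),(383,372),(348,430),(260,397)],250,300,5),48))
show("thin scene z4",plane(S,px([(525,405),(620,405)],400,185,8),4))
show("thin side z4",plane(D,px([(122,366),(83,422)],250,300,5),4))
show("spacer scene z40",plane(S,px([(95,340),(172,315),(323,475),(240,503)],400,185,8),40))
show("spacer side z40",plane(D,px([(42,57),(243,53),(245,105),(42,103)],250,300,5),40))
show("stand scene z25",plane(S,px([(48,98),(398,33),(615,478),(213,552)],280,225,6),25))
show("stand side z25",plane(D,px([(722,147),(695,357),(58,315),],215,215,6),25))
show("apron dots scene",plane(S,px([(92,107),(371,55)],280,225,6),25))
show("apron dots side",plane(D,px([(685,158),(655,323)],215,215,6),25))
show("cap scene/side tri",np.array([0,0,0.])[None])
a=px([(360,232)],280,225,6);b=px([(273,87)],215,215,6)
o1,v1=ray(S,a);o2,v2=ray(D,b);A=np.c_[v1[0],-v2[0]];t=np.linalg.lstsq(A,o2-o1,rcond=None)[0];print(o1+v1[0]*t[0],o2+v2[0]*t[1])
E
```

```text
blk scene z48
[[443.  373.1  48. ]
 [449.7 400.9  48. ]
 [483.9 391.8  48. ]
 [478.6 363.3  48. ]] edges [28.6 35.4 29.  36.9]
blk side z48
[[470.9 368.9  48. ]
 [439.4 376.9  48. ]
 [446.1 404.7  48. ]
 [478.  396.   48. ]] edges [32.6 28.6 33.1 28. ]
thin scene z4
[[543.8 349.    4. ]
 [549.4 377.8   4. ]] edges [29.3 29.3]
thin side z4
[[540.  351.7   4. ]
 [546.8 380.4   4. ]] edges [29.5 29.5]
spacer scene z40
[[530.6 211.9  40. ]
 [524.  238.1  40. ]
 [599.4 255.1  40. ]
 [605.9 227.8  40. ]] edges [26.9 77.2 28.1 76.9]
spacer side z40
[[601.6 232.2  40. ]
 [524.7 214.9  40. ]
 [517.3 244.5  40. ]
 [594.2 258.2  40. ]] edges [78.8 30.5 78.1 27. ]
stand scene z25
[[506.  -73.3  25. ]
 [494.5  65.7  25. ]
 [733.2  80.6  25. ]
 [738.2 -56.7  25. ]] edges [139.4 239.2 137.4 232.8]
stand side z25
[[499.8 -68.2  25. ]
 [486.5  68.5  25. ]
 [722.1  86.7  25. ]] edges [137.3 236.3 271. ]
apron dots scene
[[514.3 -57.9  25. ]
 [505.3  52.3  25. ]] edges [110.5 110.5]
apron dots side
[[512.8 -57.9  25. ]
 [504.5  50.9  25. ]] edges [109.1 109.1]
cap scene/side tri
[[0. 0. 0.]] edges [0.]
[659.    9.1  82.1] [658.    8.2  82.9]
```

Measurements agree:
- **Wedge:** grip at about (461,384), yaw −0.23. Grip-to-tip length measures 86 mm against 87.5 mm.
- **Stand:** origin (658.6,8.7), yaw 0.079. The stud dots and the cap triangulation agree within 1 mm.

Next comes a helper for the move numbers.

```bash
cat >> h.py <<'E'
from scipy.spatial.transform import Rotation as R
def go(p,yaw):
    o=get_obs(); R0=R.from_euler("xyz",o["tcp_rot"]); Rt=R.from_euler("xyz",[np.pi,0,yaw])
    s=R0.inv().apply(np.array(p)-o["tool_pos"])/400; w=(R0.inv()*Rt).as_rotvec()/np.radians(30)
    print("t",round(o["time"],2),"pos",o["tool_pos"].round(1),"rot",o["tcp_rot"].round(4),"F",o["contact_force"].round(1),"grip",round(o["grip_width"],1))
    print("shift",s.round(4),"turn",w.round(4))
E
python3 -c "
from h import *
go([430,-130,240],0.0);go([440,-150,240],-.05)"
```

```text
t 0.15 pos [ 227.7 -472.7  243.2] rot [-3.1404e+00 -1.0000e-04  4.4880e-01] F [0.3 0.2 0.5] grip 91.7
shift [ 0.8274 -0.5525  0.0088] turn [-2.200e-03  2.000e-04  8.572e-01]
t 0.15 pos [ 227.7 -472.7  243.2] rot [-3.1404e+00 -1.0000e-04  4.4880e-01] F [0.3 0.2 0.5] grip 91.7
shift [ 0.8282 -0.4966  0.0087] turn [-2.200e-03  3.000e-04  9.527e-01]
```

>>> {"op": "carry_out", "data": {
  "moves": [0.83,-0.5,0.01,0,0,0.95,1,0.83,-0.5,0.01,0,0,0.95,1,0.83,-0.5,0.01,0,0,0.95,1,0.83,-0.5,0.01,0,0,0.95,1,0.83,-0.5,0.01,0,0,0.95,1,0.83,-0.5,0.01,0,0,0.95,1,0.83,-0.5,0.01,0,0,0.95,1,0.83,-0.5,0.01,0,0,0.95,1]
}}

```text
time: 0.95
tool_pos: [440.8, -146.5, 239.5]
tcp_rot: [-3.141, 0.0, -0.049]
contact_force: [0.7, -0.9, -0.3]
grip_width: 91.8
```

```bash
python3 -c "
from h import *
go([450,220,220],-.23)"
```

```text
t 0.95 pos [ 440.8 -146.5  239.5] rot [-3.1405e+00  3.0000e-04 -4.8600e-02] F [ 0.7 -0.9 -0.3] grip 91.8
shift [-0.0214 -0.9162  0.0497] turn [-0.002   0.0009  0.3465]
```

>>> {"op": "carry_out", "data": {
  "moves": [-0.02,-0.91,0.05,0,0,0.345,1,-0.02,-0.91,0.05,0,0,0.345,1,-0.02,-0.91,0.05,0,0,0.345,1,-0.02,-0.91,0.05,0,0,0.345,1,-0.02,-0.91,0.05,0,0,0.345,1,-0.02,-0.91,0.05,0,0,0.345,1,-0.02,-0.91,0.05,0,0,0.345,1,-0.02,-0.91,0.05,0,0,0.345,1]
}}

```text
time: 1.75
tool_pos: [449.7, 221.1, 219.4]
tcp_rot: [-3.14, 0.001, -0.226]
contact_force: [0.4, -1.1, -0.2]
grip_width: 91.7
```

```bash
python3 -c "
from h import *
go([461,384,200],-.23)"
```

```text
t 1.75 pos [449.7 221.1 219.4] rot [-3.140e+00  1.300e-03 -2.262e-01] F [ 0.4 -1.1 -0.2] grip 91.7
shift [-0.0637 -0.4031  0.0492] turn [-0.0031  0.0024  0.0073]
```

>>> {"op": "carry_out", "data": {
  "moves": [-0.064,-0.403,0.05,0,0,0.007,1,-0.064,-0.403,0.05,0,0,0.007,1,-0.064,-0.403,0.05,0,0,0.007,1,-0.064,-0.403,0.05,0,0,0.007,1,-0.064,-0.403,0.05,0,0,0.007,1,-0.064,-0.403,0.05,0,0,0.007,1,-0.064,-0.403,0.05,0,0,0.007,1,-0.064,-0.403,0.05,0,0,0.007,1]
}}

```text
time: 2.55
tool_pos: [461.2, 382.8, 200.1]
tcp_rot: [-3.14, 0.001, -0.231]
contact_force: [-0.2, -0.2, 0.4]
grip_width: 91.3
```

```bash
python3 -c "
from h import *
W=cal('wrist');im=capture('wrist');np.save('w1.npy',np.array([0]));
import pickle;pickle.dump(W,open('W1.pkl','wb'))
cv2.imwrite('pics/w1.png',im[:,:,::-1])
go([461,384,28],-.23)"
```

```text
t 2.6 pos [461.2 382.9 200.2] rot [-3.1397e+00  9.0000e-04 -2.3140e-01] F [ 0.  -0.6 -0.6] grip 91.9
shift [-0.0008 -0.0017  0.4305] turn [-0.0036  0.0017 -0.0027]
```

View pics/w1.png

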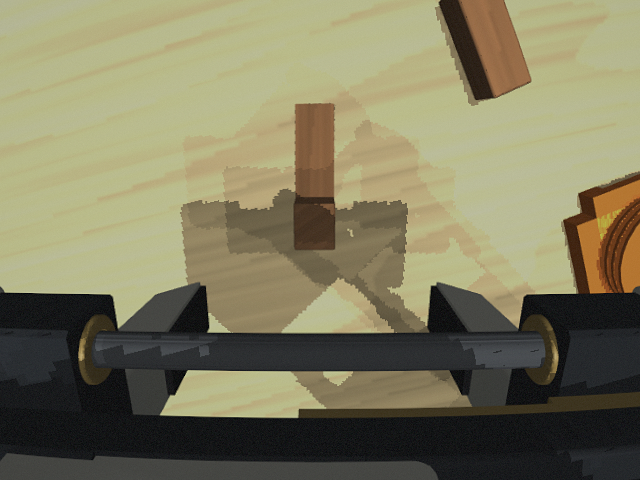

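The wrist view shows the wedge centred with its thin end at (295–334,104) and the block's near edge at (295–334,249), aligned with the tool. A numeric check follows.

```bash
python3 - <<'E'
from h import *
import pickle;W=pickle.load(open('W1.pkl','rb'))
np.set_printoptions(suppress=True,precision=1)
t=plane(W,[(294.5,103.5),(334.5,103.5)],4);b=plane(W,[(294,249.5),(335,249.5)],48)
print(t,b); d=t.mean(0)-b.mean(0);d[2]=0;print(np.linalg.norm(d),np.arctan2(d[1],d[0]))
u=d/np.linalg.norm(d);print("grip from thin",t.mean(0)-87.5*u,"from rear",b.mean(0)+17.5*u)
E
```

```text
[[548.6 379.4   4. ]
 [541.5 349.4   4. ]] [[447.2 402.8  48. ]
 [440.3 373.6  48. ]]
104.02822714386504 -0.2307126127559515
grip from thin [459.8 384.4   4. ] from rear [460.8 384.2  48. ]
```

Good: the length comes out at 104 mm against 105 mm, so the grip is at (460.3,384.3). Descend and close.

>>> {"op": "carry_out", "data": {
  "moves": [-0.003,-0.003,0.1,0,0,0,1,-0.003,-0.003,0.2,0,0,0,1,-0.003,-0.003,0.3,0,0,0,1,-0.003,-0.003,0.35,0,0,0,1,-0.003,-0.003,0.39,0,0,0,1,-0.003,-0.003,0.42,0,0,0,1,-0.003,-0.003,0.43,0,0,0,1,-0.003,-0.003,0.43,0,0,0,1]
}}

```text
time: 3.4
tool_pos: [460.4, 384.4, 28.2]
tcp_rot: [-3.14, 0.001, -0.232]
contact_force: [-0.1, 0.7, -0.7]
grip_width: 91.4
```

>>> {"op": "carry_out", "data": {
  "moves": [0,0,0,0,0,0,0.2,0,0,0,0,0,0,0.2,0,0,0,0,0,0,0.2,0,0,0,0,0,0,0.2,0,0,0,0,0,0,0.2,0,0,0,0,0,0,0.0,0,0,0,0,0,0,0.0,0,0,0,0,0,0,0.0]
}}

```text
time: 4.2
tool_pos: [460.5, 384.5, 28.2]
tcp_rot: [-3.14, 0.001, -0.232]
contact_force: [0.1, -0.7, -0.0]
grip_width: 32.5
```

```bash
python3 -c "
from h import *
go([460,384,130],-.231)"
```

```text
t 4.2 pos [460.5 384.5  28.2] rot [-3.1398e+00  9.0000e-04 -2.3180e-01] F [ 0.1 -0.7 -0. ] grip 32.5
shift [-0.0011  0.0009 -0.2544] turn [-0.0034  0.0018 -0.0016]
```

>>> {"op": "carry_out", "data": {
  "moves": [0,0,0,0,0,0,0,0,0,0,0,0,0,0,0,0,0,0,0,0,0,0,0,-0.05,0,0,0,0,0,0,-0.12,0,0,0,0,0,0,-0.2,0,0,0,0,0,0,-0.25,0,0,0,0,0,0,-0.25,0,0,0,0]
}}

```text
time: 5.0
tool_pos: [461.9, 385.1, 131.2]
tcp_rot: [-3.136, -0.003, -0.232]
contact_force: [0.6, 0.7, -0.9]
grip_width: 29.7
```

```bash
python3 -c "
from h import *
W=cal('wrist');im=capture('wrist');import pickle;pickle.dump(W,open('W2.pkl','wb'))
cv2.imwrite('pics/w2.png',im[:,:,::-1])
c=np.array([658.6,8.7]);u=np.array([np.cos(.079),np.sin(.079)])
p=c+u*(-150-5);print(p);go([*p,130],.079)
p=c+u*(-175);print(p);go([p[0],p[1]+60,130],-.05)
"
```

```text
[504.083426    -3.53226713]
t 5.05 pos [460.9 384.5 129. ] rot [-3.1382e+00 -7.0000e-04 -2.3180e-01] F [ 0.9 -0.2 -1.9] grip 29.9
shift [ 0.328   0.9194 -0.0053] turn [-0.0063 -0.0023 -0.5936]
[484.14580355  -5.11062418]
t 5.05 pos [460.9 384.5 129. ] rot [-3.1382e+00 -7.0000e-04 -2.3180e-01] F [ 0.9 -0.2 -1.9] grip 29.9
shift [ 0.2459  0.7887 -0.0049] turn [-0.0064 -0.0019 -0.3472]
```

View pics/w2.png

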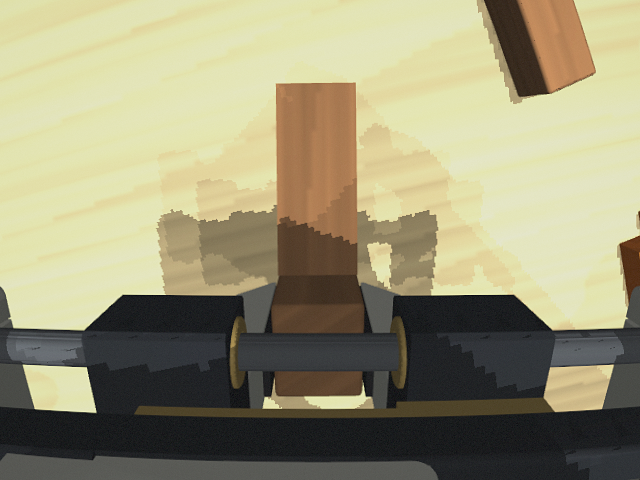

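The wedge is gripped squarely (width 30), its thin end at (276–357,83). I'll check its position in the hand, then transfer it.

```bash
python3 - <<'E'
from h import *
import pickle;W=pickle.load(open('W2.pkl','rb'))
t=plane(W,[(276.5,83),(356.5,83)],104.8);print(t)
o=get_obs();d=(t.mean(0)-o['tool_pos'])[:2];yw=-.2318;u=np.array([np.cos(yw),np.sin(yw)]);print(d@u,d@[-u[1],u[0]], np.linalg.norm(t[0]-t[1]))
E
```

```text
[[550.19643076 379.18259808 104.8       ]
 [543.19414818 349.69313817 104.8       ]]
88.12124726362387 0.1549463214317436 30.30940790553736
```

>>> {"op": "carry_out", "data": {
  "moves": [0.246,0.79,-0.02,0,0,-0.35,0,0.246,0.79,-0.02,0,0,-0.35,0,0.246,0.79,-0.02,0,0,-0.35,0,0.246,0.79,-0.02,0,0,-0.35,0,0.246,0.79,-0.02,0,0,-0.35,0,0.246,0.79,-0.02,0,0,-0.35,0,0.246,0.79,-0.02,0,0,-0.35,0,0.246,0.79,-0.02,0,0,-0.35,0]
}}

```text
time: 5.85
tool_pos: [483.4, 50.7, 134.4]
tcp_rot: [-3.139, 0.001, -0.053]
contact_force: [-0.5, 0.7, -0.9]
grip_width: 29.6
```

```bash
python3 - <<'E'
from h import *
c=np.array([658.6,8.7]);u=np.array([np.cos(.079),np.sin(.079)])
p=c+u*(-162);print(p);go([*p,90],.079)
E
```

```text
[497.10525814  -4.0846921 ]
t 5.85 pos [483.4  50.7 134.4] rot [-3.1393e+00  1.5000e-03 -5.3400e-02] F [-0.5  0.7 -0.9] grip 29.6
shift [0.0416 0.1353 0.1107] turn [-0.0046  0.0025 -0.2529]
```

>>> {"op": "carry_out", "data": {
  "moves": [0.03,0.1,0.03,-0.004,0.002,-0.2,0,0.04,0.135,0.06,-0.004,0.002,-0.253,0,0.04,0.135,0.09,-0.004,0.002,-0.253,0,0.04,0.135,0.11,-0.004,0.002,-0.253,0,0.04,0.135,0.11,-0.004,0.002,-0.253,0,0.04,0.135,0.11,-0.004,0.002,-0.253,0,0.04,0.135,0.11,-0.004,0.002,-0.253,0,0.04,0.135,0.11,-0.004,0.002,-0.253,0]
}}

```text
time: 6.65
tool_pos: [496.8, -3.5, 90.9]
tcp_rot: [-3.141, -0.001, 0.08]
contact_force: [-0.0, -0.1, -0.7]
grip_width: 29.5
```

```bash
python3 - <<'E'
from h import *
import pickle
W=cal('wrist');im=capture('wrist');pickle.dump(W,open('W3.pkl','wb'));cv2.imwrite('pics/w3.png',im[:,:,::-1])
c=np.array([658.6,8.7]);u=np.array([np.cos(.079),np.sin(.079)])
p=c+u*(-162);go([*p,56],.079)
E
```

```text
t 6.7 pos [496.8  -3.6  90.8] rot [-3.1415e+00 -8.0000e-04  7.9500e-02] F [-0.2  0.1 -1. ] grip 30.0
shift [0.0007 0.0013 0.087 ] turn [-0.0002 -0.0016  0.001 ]
```

View pics/w3.png

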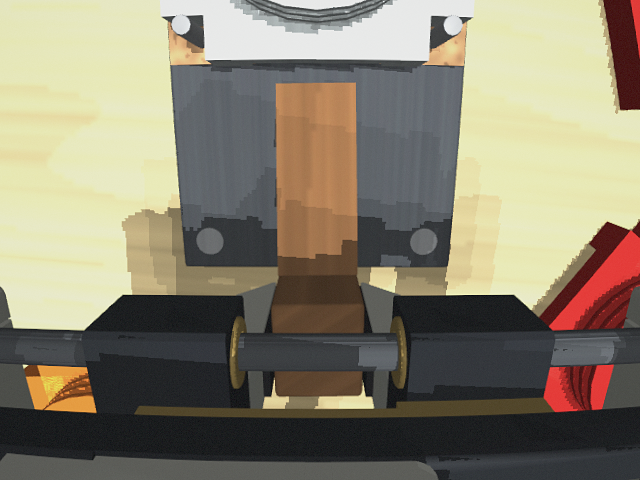

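The wedge is in line with the stand. Dots are at (210,241) and (424,241), stud tops at (181,24) and (453,24), apron front corners at (186,266) and (449,266). I'll re-measure the stand from this view.

```bash
python3 - <<'E'
from h import *
import pickle;W=pickle.load(open('W3.pkl','rb'))
np.set_printoptions(suppress=True,precision=2)
d=plane(W,[(210,241),(424,241)],25);s=plane(W,[(181,24),(453,24)],58);a=plane(W,[(186,266.5),(449.5,266.5)],25)
for P in(d,s,a):
    v=P[0]-P[1];print(P.mean(0),np.linalg.norm(v),np.arctan2(-v[0],v[1]))
e=s.mean(0)-d.mean(0);print(np.hypot(e[0],e[1]),np.arctan2(e[1],e[0]))
o=get_obs()['tool_pos'][:2];y=.0795;u=np.array([np.cos(y),np.sin(y)])
for P,x in((d,-150),(s,-53),(a,-165)):print("origin",P.mean(0)[:2]-x*u,"stand x of tcp",(o-(P.mean(0)[:2]-x*u))@u,"lat",(o-P.mean(0)[:2])@[-u[1],u[0]])
E
```

```text
[509.93  -3.02  25.  ] 110.25504875555063 0.07856990066967603
[606.59   4.55  58.  ] 105.17986862472816 0.07900238397758265
[496.03  -4.52  25.  ] 138.68805376841894 0.07848520308085355
96.95410145047705 0.07821804514955999
origin [659.46   8.89] stand x of tcp -163.18638145745462 lat 0.4603794915017763
origin [659.42   8.76] stand x of tcp -163.14040324035807 lat 0.5846702380828563
origin [660.51   8.58] stand x of tcp -164.20583040502663 lat 0.8528733043250117
```

Consistent to about 1 mm, with lateral error 0.5 mm. Lower it now.

>>> {"op": "carry_out", "data": {
  "moves": [0,0.0013,0.03,0,0,0,0,0,0.0013,0.05,0,0,0,0,0,0.0013,0.07,0,0,0,0,0,0.0013,0.08,0,0,0,0,0,0.0013,0.085,0,0,0,0,0,0.0013,0.089,0,0,0,0,0,0.0013,0.089,0,0,0,0,0,0.0013,0.089,0,0,0,0]
}}

```text
time: 7.5
tool_pos: [497.0, -4.2, 55.4]
tcp_rot: [-3.142, -0.001, 0.08]
contact_force: [-0.1, 0.4, -1.5]
grip_width: 29.7
```

>>> {"op": "carry_out", "data": {
  "moves": [0,0,0.0015,0,0,0,0,0,0,0.003,0,0,0,0,0,0,0.0045,0,0,0,0,0,0,0.005,0,0,0,0,0,0,0.005,0,0,0,0,0,0,0.005,0,0,0,0,0,0,0.005,0,0,0,0,0,0,0.005,0,0,0,0]
}}

```text
time: 8.3
tool_pos: [497.0, -4.2, 53.4]
tcp_rot: [-3.142, -0.001, 0.079]
contact_force: [-0.6, 0.1, -1.3]
grip_width: 29.9
```

>>> {"op": "carry_out", "data": {
  "moves": [0,0,0.001,0,0,0,0,0,0,0.002,0,0,0,0,0,0,0.0025,0,0,0,0,0,0,0.0025,0,0,0,0,0,0,0.0025,0,0,0,0,0,0,0.0025,0,0,0,0,0,0,0.0025,0,0,0,0,0,0,0.0025,0,0,0,0]
}}

```text
time: 9.1
tool_pos: [497.1, -4.2, 53.1]
tcp_rot: [3.141, -0.002, 0.08]
contact_force: [-2.6, -0.6, 7.0]
grip_width: 29.7
```

```bash
python3 - <<'E'
from h import *
c=np.array([659.3,8.8]);y=.079;u=np.array([np.cos(y),np.sin(y)])
p=c+u*(-165+2+13.5);go([*p,53],.079)
for i in range(3): print(get_obs()['contact_force'])
cv2.imwrite('pics/w4.png',capture('wrist')[:,:,::-1])
cv2.imwrite('pics/s4.png',cv2.resize(capture('side')[190:300,200:360],None,fx=5,fy=5,interpolation=2)[:,:,::-1])
E
```

```text
t 9.1 pos [497.1  -4.2  53.1] rot [ 3.1414e+00 -1.8000e-03  7.9600e-02] F [-2.6 -0.6  7. ] grip 29.7
shift [ 0.0331 -0.0003  0.0004] turn [ 0.0003 -0.0034  0.0012]
[-2.58275893 -0.56440263  7.03512136]
[-2.58275893 -0.56440263  7.03512136]
[-2.58275893 -0.56440263  7.03512136]
```

View pics/s4.png

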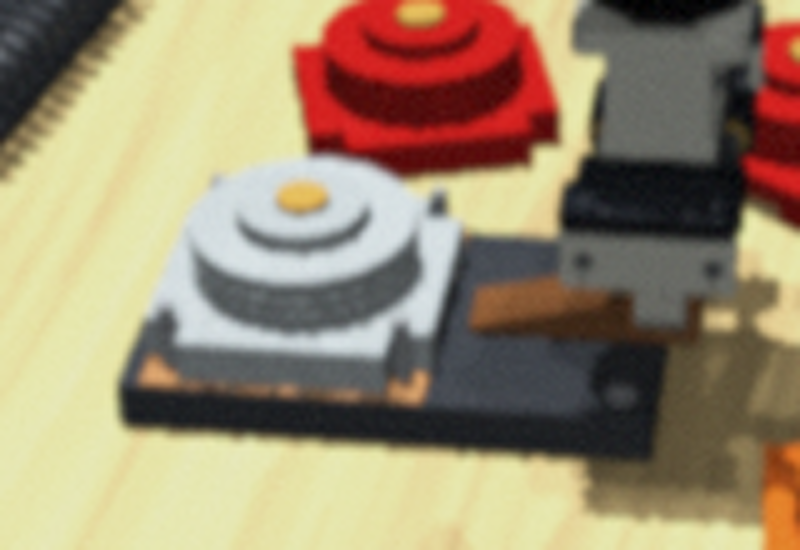

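The wedge lies flat on the apron with 7 N down at the predicted height, and the tip is about 10 mm before the lip. Slide it in, 20 mm first.

>>> {"op": "carry_out", "data": {
  "moves": [0.008,0,0.001,0,0,0,0,0.016,0,0.001,0,0,0,0,0.024,0,0.001,0,0,0,0,0.032,0,0.001,0,0,0,0,0.04,0,0.001,0,0,0,0,0.048,0,0.001,0,0,0,0,0.05,0,0.001,0,0,0,0,0.05,0,0.001,0,0,0,0]
}}

```text
time: 10.0
tool_pos: [516.5, -2.6, 53.2]
tcp_rot: [3.141, -0.0, 0.08]
contact_force: [-3.3, -0.3, 6.2]
grip_width: 29.6
```

```bash
python3 - <<'E'
from h import *
c=np.array([659.3,8.8]);y=.079;u=np.array([np.cos(y),np.sin(y)])
o=get_obs();d=o['tool_pos'][:2]-c;print("tcp stand",d@u,d@[-u[1],u[0]],"tip",d@u+87.8)
go([*(c+u*(-132)),53],.079)
cv2.imwrite('pics/w5.png',capture('wrist')[:,:,::-1])
E
```

```text
tcp stand -143.29675502668093 -0.08353819965706533 tip -55.49675502668093
t 10.0 pos [516.5  -2.6  53.2] rot [ 3.1414e+00 -4.0000e-04  7.9800e-02] F [-3.3 -0.3  6.2] grip 29.6
shift [ 0.0282 -0.0002  0.0004] turn [ 0.0003 -0.0008  0.0016]
```

View pics/w5.png

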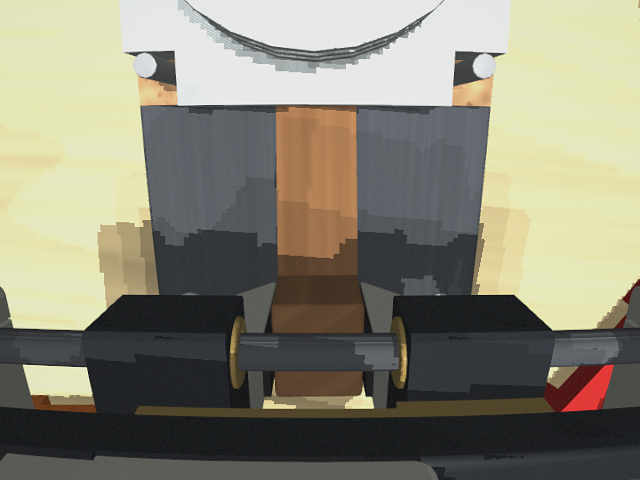

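The tip is in the channel, about 9.5 mm past the lip and centred. Continue to just short of contact.

>>> {"op": "carry_out", "data": {
  "moves": [0.005,0,0.001,0,0,0,0,0.01,0,0.001,0,0,0,0,0.015,0,0.001,0,0,0,0,0.019,0,0.001,0,0,0,0,0.019,0,0.001,0,0,0,0,0.019,0,0.001,0,0,0,0,0.019,0,0.001,0,0,0,0,0.019,0,0.001,0,0,0,0]
}}

```text
time: 10.85
tool_pos: [523.8, -2.0, 53.2]
tcp_rot: [3.141, -0.0, 0.08]
contact_force: [-3.0, 0.3, 6.2]
grip_width: 29.8
```

```bash
python3 - <<'E'
from h import *
import pickle
c=np.array([659.3,8.8]);y=.079;u=np.array([np.cos(y),np.sin(y)])
o=get_obs();d=o['tool_pos'][:2]-c;print("tcp stand",d@u,d@[-u[1],u[0]],"tip",d@u+87.8,o['tool_pos'],o['contact_force'])
pickle.dump(cal('wrist'),open('W6.pkl','wb'))
for n in('wrist','side','scene'):cv2.imwrite(f'pics/{n}6.png',capture(n)[:,:,::-1])
E
```

```text
tcp stand -135.96438545145602 -0.047585385727716076 tip -48.16438545145603 [523.76342614  -1.97745429  53.18369636] [-2.95562269  0.25038053  6.2427852 ]
```

>>> {"op": "carry_out", "data": {
  "moves": [0.003,0,0.001,0,0,0,0,0.006,0,0.001,0,0,0,0,0.009,0,0.001,0,0,0,0,0.01,0,0.001,0,0,0,0,0.01,0,0.001,0,0,0,0,0.01,0,0.001,0,0,0,0,0.01,0,0.001,0,0,0,0,0.01,0,0.001,0,0,0,0]
}}

```text
time: 11.8
tool_pos: [527.2, -1.6, 53.2]
tcp_rot: [3.141, 0.001, 0.08]
contact_force: [-4.8, -0.1, 6.6]
grip_width: 30.0
```

>>> {"op": "carry_out", "data": {
  "moves": [0.003,0,0.001,0,0,0,0,0.006,0,0.001,0,0,0,0,0.009,0,0.001,0,0,0,0,0.01,0,0.001,0,0,0,0,0.01,0,0.001,0,0,0,0,0.01,0,0.001,0,0,0,0,0.01,0,0.001,0,0,0,0,0.01,0,0.001,0,0,0,0]
}}

```text
time: 12.6
tool_pos: [528.9, -1.3, 53.1]
tcp_rot: [-3.141, 0.006, 0.081]
contact_force: [-11.4, -1.5, 12.4]
grip_width: 29.9
```

>>> {"op": "carry_out", "data": {
  "moves": [0.003,0,0.001,0,0,0,0,0.006,0,0.001,0,0,0,0,0.009,0,0.001,0,0,0,0,0.01,0,0.001,0,0,0,0,0.01,0,0.001,0,0,0,0,0.01,0,0.001,0,0,0,0,0.01,0,0.001,0,0,0,0,0.01,0,0.001,0,0,0,0]
}}

```text
time: 13.4
tool_pos: [530.2, -1.0, 53.1]
tcp_rot: [-3.141, 0.012, 0.081]
contact_force: [-12.8, -1.7, 13.1]
grip_width: 30.0
```

```bash
cat > st.py <<'E'
from h import *
import pickle,sys
k=sys.argv[1]
c=np.array([659.3,8.8]);y=.079;u=np.array([np.cos(y),np.sin(y)])
o=get_obs();d=o['tool_pos'][:2]-c;print("tcp stand",d@u,d@[-u[1],u[0]],"tip",d@u+87.8,o['tool_pos'],o['contact_force'],o['tcp_rot'])
pickle.dump(cal('wrist'),open(f'W{k}.pkl','wb'))
for n in('wrist','side','scene'):cv2.imwrite(f'pics/{n}{k}.png',capture(n)[:,:,::-1])
E
python3 st.py 7
```

```text
tcp stand -129.4784231699979 0.44865307968004087 tip -41.67842316999791 [530.18999742  -0.97090531  53.09917982] [-12.7585792   -1.66595678  13.09540365] [-3.14074051  0.01164338  0.08100789]
```

View pics/wrist7.png

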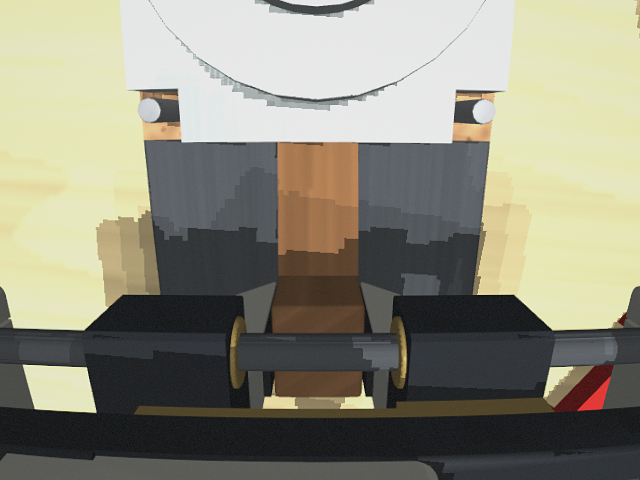

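Contact occurred at tip about −44.5, as expected. The tool pitches slightly nose-down under load, so I'll correct the pitch and drop the downward bias while pushing on.

```bash
python3 - <<'E'
from h import *
c=np.array([659.3,8.8]);y=.079;u=np.array([np.cos(y),np.sin(y)])
go([*(c+u*(-117)),53.2],.079)
a=cv2.imread('pics/side6.png')[205:290,215:345];b=cv2.imread('pics/side7.png')[205:290,215:345]
cv2.imwrite('pics/cmp.png',cv2.resize(np.vstack([a,b]),None,fx=3.5,fy=3.5,interpolation=2))
E
```

```text
t 13.55 pos [530.2  -1.   53.1] rot [-3.1408  0.0116  0.081 ] F [-12.3  -1.7  13.9] grip 30.1
shift [ 0.0312  0.0012 -0.0006] turn [-0.0016  0.0222  0.0038]
```

View pics/cmp.png

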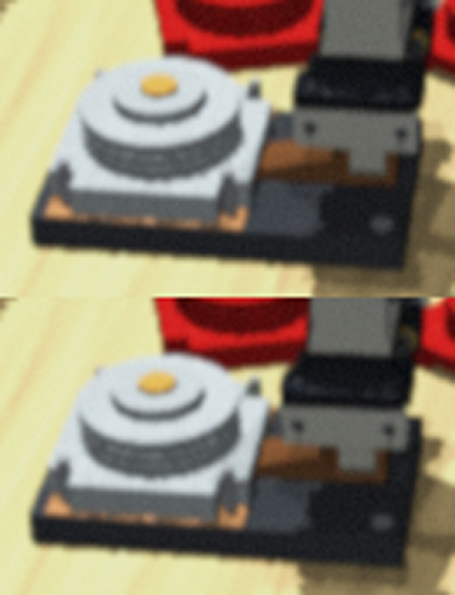

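The head seems to have taken up its stud play (about 1 mm back) and isn't lifted yet. Push on.

>>> {"op": "carry_out", "data": {
  "moves": [0.003,0,0,0,0.022,0,0,0.006,0,0,0,0.022,0,0,0.009,0,0,0,0.022,0,0,0.012,0,0,0,0.022,0,0,0.015,0,0,0,0.022,0,0,0.018,0,0,0,0.022,0,0,0.018,0,0,0,0.022,0,0,0.018,0,0,0,0.022,0,0]
}}

```text
time: 14.35
tool_pos: [534.0, -0.3, 53.1]
tcp_rot: [-3.14, 0.008, 0.081]
contact_force: [-15.1, -1.4, 13.3]
grip_width: 29.8
```

```bash
python3 st.py 8; python3 - <<'E'
from h import *
c=np.array([659.3,8.8]);y=.079;u=np.array([np.cos(y),np.sin(y)])
go([*(c+u*(-116)),53.2],.079)
a=cv2.imread('pics/side7.png')[205:290,215:345];b=cv2.imread('pics/side8.png')[205:290,215:345]
cv2.imwrite('pics/cmp2.png',cv2.resize(np.vstack([a,b]),None,fx=3.5,fy=3.5,interpolation=2))
E
```

```text
tcp stand -125.58191292997235 0.8209821510524548 tip -37.78191292997235 [ 5.34044972e+02 -2.92233269e-01  5.30934411e+01] [-15.06910031  -1.38865412  13.3248786 ] [-3.13996992  0.00750714  0.0814958 ]
t 14.5 pos [ 5.34e+02 -3.00e-01  5.31e+01] rot [-3.14    0.0075  0.0814] F [-14.3  -0.9  13.4] grip 29.9
shift [ 0.0239  0.0021 -0.0005] turn [-0.0031  0.0143  0.0047]
```

View pics/cmp2.png

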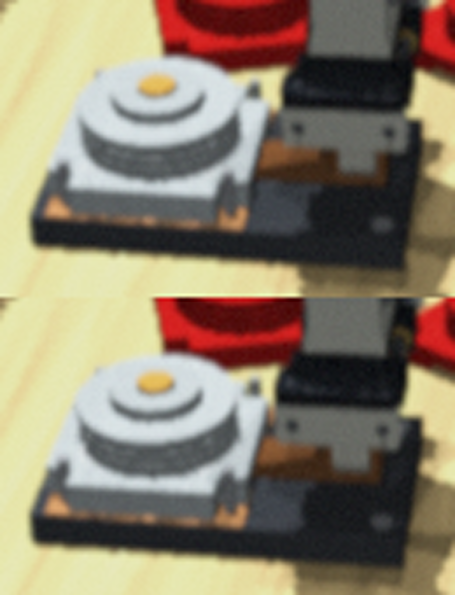

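View pics/wrist8.png

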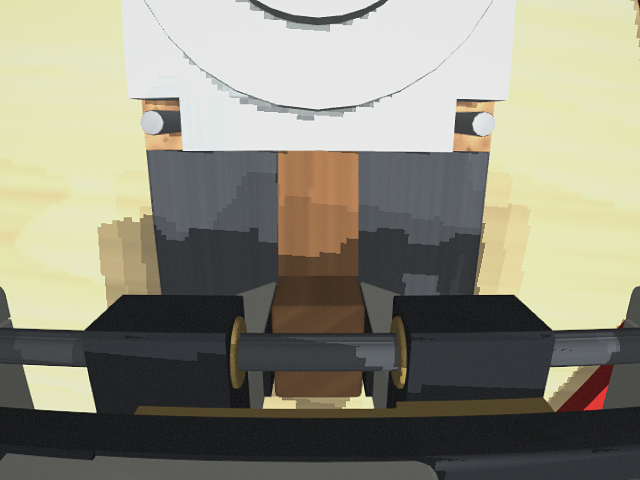

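No slip in the hand: the block's front edge stays at row 276. Continue in modest steps.

>>> {"op": "carry_out", "data": {
  "moves": [0.004,0.002,0,-0.003,0.014,0.005,0,0.008,0.002,0,-0.003,0.014,0.005,0,0.011,0.002,0,-0.003,0.014,0.005,0,0.014,0.002,0,-0.003,0.014,0.005,0,0.017,0.002,0,-0.003,0.014,0.005,0,0.02,0.002,0,-0.003,0.014,0.005,0,0.02,0.002,0,-0.003,0.014,0.005,0,0.02,0.002,0,-0.003,0.014,0.005,0]
}}

```text
time: 15.3
tool_pos: [537.6, -0.1, 53.0]
tcp_rot: [-3.14, 0.01, 0.08]
contact_force: [-18.8, -1.3, 17.4]
grip_width: 29.6
```

```bash
python3 st.py 9; cat > lift.py <<'E'
from h import *
import sys
k=sys.argv[1]
np.set_printoptions(suppress=True,precision=2)
c=np.array([659.3,8.8]);y=.079;u=np.array([np.cos(y),np.sin(y)]);n=np.array([-u[1],u[0]])
def W(x,yy,z): return np.r_[c+u*x+n*yy,z]
# patches on the head: track by template matching (subpixel) seated(6) -> k in both fixed views
pts={"cap":W(0,0,85),"frontL":W(-60,25,50)}
def track(nm,p,half):
    a=cv2.imread(f'pics/{nm}6.png',0).astype(np.float32);b=cv2.imread(f'pics/{nm}{k}.png',0).astype(np.float32)
    uv=proj(cal(nm),p)[0];x0,y0=np.round(uv).astype(int)-half
    A=a[y0:y0+2*half,x0:x0+2*half];M=np.array([[1,0,0],[0,1,0]],np.float32)
    cc,M=cv2.findTransformECC(A,b[y0:y0+2*half,x0:x0+2*half],M,cv2.MOTION_TRANSLATION,(3,200,1e-6),None,3)
    return uv,M[:,2],cc
def solve(p,half):
    J=[];r=[]
    for nm in("scene","side"):
        uv,d,cc=track(nm,p,half);C=cal(nm);J.append(np.array([(proj(C,p+e)-proj(C,p-e))[0]/2 for e in np.eye(3)]).T);r.append(d);print(nm,uv,d,round(cc,3))
    s=np.linalg.lstsq(np.vstack(J),np.hstack(r),rcond=None)[0];print("  stand dx dy dz",s[:2]@u,s[:2]@n,s[2])
print("cap");solve(W(0,0,85),9)
print("disc");solve(W(0,0,75),24)
print("stand ref");solve(W(-140,-58,25),10)
E
python3 lift.py 8;python3 lift.py 9
python3 - <<'E'
from h import *
c=np.array([659.3,8.8]);y=.079;u=np.array([np.cos(y),np.sin(y)])
go([*(c+u*(-116)),53.2],.079)
E
```

```text
tcp stand -122.06518408881927 0.7263425409179146 tip -34.26518408881927 [ 5.37558201e+02 -1.09045022e-01  5.30392037e+01] [-18.80196853  -1.29438357  17.4195983 ] [-3.14017937  0.01020928  0.07953573]
cap
cap
scene [339.52 262.31] [0.54 0.62] 0.987
side [259.38 228.4 ] [-0.56 -0.56] 0.894
  stand dx dy dz 1.8971850975557047 0.010011027540486578 0.6969915266733289
disc
scene [339.35 265.94] [0.5  0.71] 0.959
side [259.66 232.13] [-0.86 -0.4 ] 0.985
  stand dx dy dz 2.303622632146681 0.014970789915774963 0.5399565515683676
stand ref
scene [294.7  245.42] [0.54 0.36] 0.949
side [324.1  239.93] [-7.33 -0.42] 0.969
  stand dx dy dz 13.644895991114009 0.9740907981599871 5.402819823520141
t 15.45 pos [ 5.376e+02 -1.000e-01  5.310e+01] rot [-3.1402  0.0102  0.0795] F [-20.   -0.8  17. ] grip 29.7
shift [ 0.0152  0.0018 -0.0005] turn [-0.0027  0.0195  0.0009]Traceback (most recent call last):
  File "lift.py", line 20, in <module>
    print("cap");solve(W(0,0,85),9)
                 ~~~~~^^^^^^^^^^^^^
  File "lift.py", line 18, in solve
    uv,d,cc=track(nm,p,half);C=cal(nm);J.append(np.array([(proj(C,p+e)-proj(C,p-e))[0]/2 for e in np.eye(3)]).T);r.append(d);print(nm,uv,d,round(cc,3))
            ~~~~~^^^^^^^^^^^
  File "lift.py", line 13, in track
    cc,M=cv2.findTransformECC(A,b[y0:y0+2*half,x0:x0+2*half],M,cv2.MOTION_TRANSLATION,(3,200,1e-6),None,3)
         ~~~~~~~~~~~~~~~~~~~~^^^^^^^^^^^^^^^^^^^^^^^^^^^^^^^^^^^^^^^^^^^^^^^^^^^^^^^^^^^^^^^^^^^^^^^^^^^^^
cv2.error: OpenCV(4.12.0) /io/opencv/modules/video/src/ecc.cpp:574: error: (-7:Iterations do not converge) NaN encountered. in function 'findTransformECC'
```

The track shows the head about 2 mm back (stud play used up) with its centre up about 0.6 mm, so the front is up about 1.2 mm. Downward pressing has grown to 17 N. I'll ease z up slightly and keep the forward target bounded at tip −28.

>>> {"op": "carry_out", "data": {
  "moves": [0.003,0.001,-0.001,-0.003,0.02,0,0,0.006,0.001,-0.002,-0.003,0.02,0,0,0.009,0.001,-0.002,-0.003,0.02,0,0,0.012,0.001,-0.002,-0.003,0.02,0,0,0.014,0.001,-0.002,-0.003,0.02,0,0,0.016,0.001,-0.002,-0.003,0.02,0,0,0.016,0.001,-0.002,-0.003,0.02,0,0,0.016,0.001,-0.002,-0.003,0.02,0,0]
}}

```text
time: 16.25
tool_pos: [541.3, 0.1, 53.1]
tcp_rot: [-3.141, 0.006, 0.08]
contact_force: [-11.1, -0.3, 5.1]
grip_width: 29.6
```

```bash
python3 st.py 10; sed -i '/print("cap")/d;/stand ref/d' lift.py; echo 'print("cap14");solve(W(0,0,85),14)' >>lift.py; for k in 7 8 9 10; do echo == $k; python3 lift.py $k; done
python3 - <<'E'
from h import *
c=np.array([659.3,8.8]);y=.079;u=np.array([np.cos(y),np.sin(y)])
go([*(c+u*(-116)),53.2],.079)
E
```

```text
tcp stand -118.33341745622982 0.687763614596387 tip -30.533417456229827 [5.41281373e+02 1.46999383e-01 5.30888863e+01] [-11.07015875  -0.30468387   5.12064135] [-3.14083176  0.00641138  0.07979482]
== 7
disc
scene [339.35 265.94] [0.2  0.45] 0.977
side [259.66 232.13] [-0.35 -0.08] 0.983
  stand dx dy dz 1.0101356720026886 -0.04690319658032835 -0.09759471107634458
cap14
scene [339.52 262.31] [0.23 0.36] 0.96
side [259.38 228.4 ] [-0.24 -0.15] 0.968
  stand dx dy dz 0.8222001188174923 0.004394017800513441 0.0553836875224419
== 8
disc
scene [339.35 265.94] [0.44 0.72] 0.967
side [259.66 232.13] [-0.76 -0.23] 0.993
  stand dx dy dz 2.034828137634482 0.03969333005818664 0.18186559178089512
cap14
scene [339.52 262.31] [0.47 0.53] 0.938
side [259.38 228.4 ] [-0.55 -0.25] 0.978
  stand dx dy dz 1.5740803825709049 0.1966976440423405 0.3014916881143724
== 9
disc
scene [339.35 265.94] [0.5  0.71] 0.959
side [259.66 232.13] [-0.86 -0.4 ] 0.985
  stand dx dy dz 2.303622632146681 0.014970789915774963 0.5399565515683676
cap14
scene [339.52 262.31] [0.45 0.43] 0.92
side [259.38 228.4 ] [-0.61 -0.45] 0.946
  stand dx dy dz 1.7095719764188044 0.07995764505676886 0.7499948312854106
== 10
disc
scene [339.35 265.94] [0.54 0.66] 0.975
side [259.66 232.13] [-1.03 -0.59] 0.991
  stand dx dy dz 2.67811468064794 -0.037393829066968094 1.022165632934327
cap14
scene [339.52 262.31] [0.5  0.32] 0.926
side [259.38 228.4 ] [-0.73 -0.59] 0.982
  stand dx dy dz 1.915619241580914 0.13416992743101694 1.1753760480333426
t 16.4 pos [5.412e+02 2.000e-01 5.300e+01] rot [-3.1408  0.0065  0.0798] F [-10.9  -1.    5.9] grip 30.0
shift [ 0.006   0.0018 -0.0004] turn [-0.0016  0.0125  0.0015]
```

The front is up about 2.2 mm by vision and about 3.2 mm by geometry, with the increments matching the 4:1 ramp. Aim for about 5.5 mm more, which puts the estimates at 3.6 and 4.6, both centred in 2–6.

>>> {"op": "carry_out", "data": {
  "moves": [0.003,0.001,0,-0.001,0.012,0,0,0.006,0.001,0,-0.001,0.012,0,0,0.009,0.001,0,-0.001,0.012,0,0,0.012,0.001,0,-0.001,0.012,0,0,0.015,0.001,0,-0.001,0.012,0,0,0.018,0.001,0,-0.001,0.012,0,0,0.019,0.001,0,-0.001,0.012,0,0,0.019,0.001,0,-0.001,0.012,0,0]
}}

```text
time: 17.2
tool_pos: [544.8, 0.5, 53.0]
tcp_rot: [-3.14, 0.009, 0.08]
contact_force: [-17.8, -1.6, 15.6]
grip_width: 29.8
```

```bash
python3 st.py 11; python3 lift.py 11
python3 - <<'E'
from h import *
a=cv2.imread('pics/side6.png')[205:290,215:345];b=cv2.imread('pics/side11.png')[205:290,215:345]
cv2.imwrite('pics/cmp3.png',cv2.resize(np.vstack([a,b]),None,fx=3.5,fy=3.5,interpolation=2))
E
```

```text
tcp stand -114.75611163302354 0.7900535791896701 tip -26.95611163302354 [5.44839449e+02 5.31283611e-01 5.30329870e+01] [-17.76012123  -1.58571029  15.5781742 ] [-3.14027441  0.0094394   0.08034663]
disc
scene [339.35 265.94] [0.66 0.65] 0.969
side [259.66 232.13] [-1.22 -0.76] 0.981
  stand dx dy dz 3.0950339165348084 0.049889873715802995 1.4520902863252207
cap14
scene [339.52 262.31] [0.53 0.29] 0.968
side [259.38 228.4 ] [-0.93 -0.77] 0.978
  stand dx dy dz 2.337029337490537 0.07303875153057328 1.6242338885252965
```

View pics/cmp3.png

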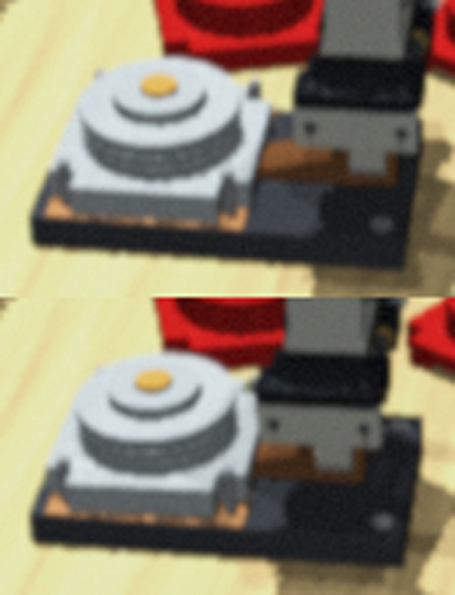

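View pics/wrist11.png

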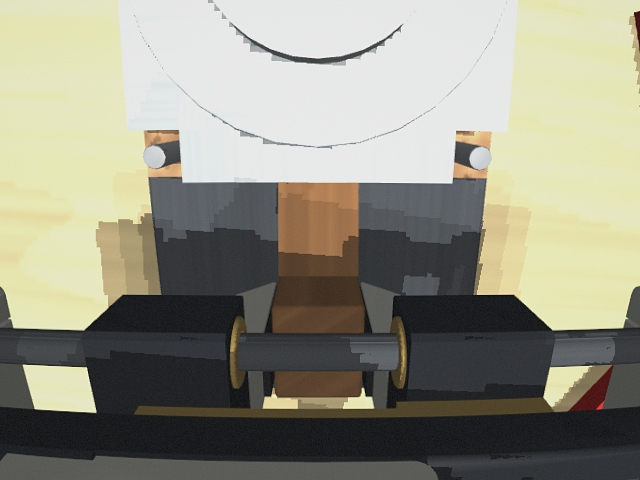

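The front is up about 3.1 mm (vision) to 4.0 mm (geometry). One small call will relieve the downward press and settle.

>>> {"op": "carry_out", "data": {
  "moves": [0.004,0.001,-0.001,-0.001,0.018,0,0,0.007,0.001,-0.0015,-0.001,0.018,0,0,0.007,0.001,-0.0015,-0.001,0.018,0,0,0.007,0.001,-0.0015,-0.001,0.018,0,0,0.007,0.001,-0.0015,-0.001,0.018,0,0,0.007,0.001,-0.0015,-0.001,0.018,0,0,0.007,0.001,-0.0015,-0.001,0.018,0,0,0.007,0.001,-0.0015,-0.001,0.018,0,0]
}}

```text
time: 18.15
tool_pos: [545.1, 0.5, 53.1]
tcp_rot: [-3.14, 0.006, 0.081]
contact_force: [-11.2, -0.5, 6.3]
grip_width: 29.5
```

```bash
python3 st.py 12; python3 lift.py 12; python3 -c "
from h import *
for i in range(8): capture('side')
o=get_obs();print(o['tool_pos'],o['contact_force'],o['tcp_rot'],o['grip_width'],o['time'])"
```

```text
tcp stand -114.45644250379401 0.7213662863608906 tip -26.65644250379401 [5.45143604e+02 4.86459789e-01 5.30739403e+01] [-11.20764498  -0.50033875   6.30995528] [-3.13995419  0.00625333  0.0806057 ]
disc
scene [339.35 265.94] [0.64 0.61] 0.97
side [259.66 232.13] [-1.23 -0.8 ] 0.979
  stand dx dy dz 3.103972086335301 0.013356151920142525 1.5650405563719476
cap14
scene [339.52 262.31] [0.5  0.27] 0.97
side [259.38 228.4 ] [-0.93 -0.8 ] 0.977
  stand dx dy dz 2.3124851291083752 0.023448707626723797 1.678182380296043
[5.45119545e+02 5.06599800e-01 5.30484179e+01] [-11.24475489  -0.14864011   6.54166212] [-3.13994976  0.00632081  0.08059881] 29.796176566781607 18.7
```

The state is steady over 0.5 s: no drift, force constant, grip 29.8 mm. Handing in.

```bash
python3 -c "
from plant import *
print(close_job())"
```

```text
the job is handed in; nothing more can be done
None
```

I gripped the wooden wedge, laid it flat on the apron and slid it thin end first into the channel. I handed the job in with the wedge still gripped under the lifted head, at about 19 s of the 48 s allowed. No verdict was reported.

**Last checks:**
- **Tip position:** the thin end is at stand x of about −27 mm, less than 1 mm off centre.
- **Wedge attitude:** tool tilt was 0.006 rad, so the wedge should be flat; I did not measure the wedge itself. The gripper opening stayed near 30 mm.
- **Steadiness:** nothing moved over 0.5 s, with steady forces of about 11 N along the push and 6.5 N up on the tool.
- **Obstacles:** no path ran near the spacer, spray can or screwdriver, but I did not re-measure them at the end.

**Disagreement on the lift:** the front-edge lift came out at 3.1–3.4 mm by tracking the head in the two fixed cameras. Wedge travel gave about 4.0 mm. Both are within the 2–6 mm limits.

**Head shift:** the head slid back about 2 mm, taking up its play on the studs.

**Rear edge:** I did not measure it directly. The head's centre rose at half the rate expected of the front edge, which fits it tipping about a seated rear edge.

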